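Unhook the polariser frame from its barbed hanger and dock it

ROBOT

A 6-joint arm with a two-finger parallel gripper is mounted at the origin on a cart in front of the work surface, level with it; the furniture and walls round the work are solid. World frame = base frame: x ahead of the robot, y to its left, z up, the work surface at z = 0. Lengths are in m, angles in rad, forces in N, time in s.
With the tool pointing down it reaches from about 0.35 to 0.775 m from the base axis. Payload 5.5 kg.
Tool frame: the origin (TCP) lies at the very end of the fingers, on their centre line; the grasp point (between the pads) lies env.pinch_z behind it (env.pinch_z is the distance from the TCP to the grasp point, in m); z points along the fingers, y is the line along which they close (so a half turn about z gives the same grasp; the last joint's range is limited). The gripper opens to 85 mm and grips with 20 to 120 N. Pads are 22 mm wide; open, the fingers measure 114 mm over their backs; the gripper's body (76 mm by 85 mm) begins 54 mm behind the grasp point. The pads swing forward as they close: fully open they stand 13 mm farther back than shut.
Start: joints at [1.17, 0.313, 0.046, 1.304, 0, 1.431], TCP at [0.148, 0.556, 0.231] pointing down, gripper open.
Joint ranges: [-2.76, 2.76], [-0.86, 1.69], [-1.03, 1.26], [-2.2, 2.34], [-1.47, 1.5], [-3.14, 3.14]. Speed limits (rad/s): [2.57, 2.57, 3.14, 3.14, 3.14, 3.14].

INTERFACE

Orientations are given as a unit quaternion [w, x, y, z].
In Python, from workcell import env, eyes gives the robot as it stands.
- The arm moves only by the shell command python3 -m jog 'ROWS' [FORCE]. ROWS is JSON, one flat list of numbers, 7 for each row, row after row: the shift along the world's x, y, z as a fraction of full scale, then the turn, a rotation vector about the world's x, y, z as a fraction of full scale, then the opening, from -1 (shut) to 1 (fully open), so that 0 is half open. A call has 1 to 12 rows; each row is the pose to reach, as a shift and turn from the pose commanded when the call began, turning the shorter way round; what a row does not reach only later rows make up. Full scale, the value 1, is 20 cm for a shift and pi rad for a turn. A row lasts 1/12 s, in which the tool goes at most 41.7 mm and 7.16 degrees, less where a joint would pass 70% of its speed; a pose out of reach is approached as far as the arm can. A call with a number of a shift or a turn outside -1 to 1 is refused whole. A call with a gripper value outside its range is refused whole. The fingers move at their own pace and stop on an object; FORCE is the grip in N (left out, the last holds). Time passes only in rows, so rows that repeat a pose let the fingers close. It gives the time, the measured TCP pose, the force, the opening and the grip force at its end, in the units of the state.
- env.get_state(): the state, without advancing time (a new reading comes with each control period).
- eyes.read_camera(name): name is "scene" or "side" or "wrist"; returns (picture, depth): 480x640x3 uint8, red, green, blue; 480x640 float32, m along the optical axis (not along the pixel's ray), 0 where there is no reading.
- eyes.calibration(name): a dict with "fx", "fy", "cx", "cy" (pixels), "R" (3x3) and "t" (3): a world point X has camera coordinates R X + t; the wrist camera has in their place "tool_from_camera" (4x4, takes a point from camera to tool coordinates, whose origin is the TCP and whose axes are the flange's). Camera axes: x right, y down, z forward; pixel columns grow to the right and rows downward; lengths in m; the calibration is good to about 2 mm. A picture is of the moment at which its call begins: read the wrist's pose just before it. calibration takes no time and is no camera call.
- env.hand_in(): hands the job in; it is judged then, once.
The state is a dict: "clock": time; "joint_pos": joint angles; "qvel": joint speeds; "tau": joint torques, N m; "tcp_pos": TCP position; "orientation": TCP orientation; "wrist_force": force on the tool from outside, world axes, zero at the start; "ft_torque": the same for the moment, N m; "finger_gap": finger opening in m; "grip_force": force on a finger pad.
Only numpy, scipy, OpenCV 4.12 (cv2) and the standard library are available. Lean on these libraries where they do the work, as an engineer would, in place of code of your own. Each camera call takes 0.05 s, during which the arm holds its last target. There are 200 camera calls.

TASK

Take the polariser frame off the barbed hook it hangs on without straining the light sprung hook: lift it clear of the arm, feel forward for the barb, lean the frame's handle back towards the post and lift its eye over the barb tip. Then stand the frame upright, foot down and fully home, in the slot of the grey dock and let go of it. Leave the other things on the bench where they are.

Things in the scene. Friction and masses are not known exactly. Their poses are not given: they have to be found in the camera images.
- filter_grip (a point): Centre of the polariser frame's orange handle block: 12 mm along its x, 26 mm along y (pinch across these), 26 mm high. The frame is one rigid aluminium plate with a dark round filter low down, 5 mm thick along x, 44 mm wide along y, 130 mm high, z up, 0.09 to 0.16 kg, same front and back. Below the handle: neck 18 mm high, 16 wide; bar 6 mm high; eye; solid plate.
- filter_eye (a point): Centre of the rectangular eye (a through hole along x) by which the frame hangs: 18 mm wide along y, 24 mm high; 47 mm below the handle's centre and 70 mm above the foot. Axes as the frame's.
- filter_foot (a point): Centre of the frame's lower edge, 117 mm below the handle's centre; axes as the frame's.
- filter: The polariser frame as a whole; origin and axes the same as filter_foot.
- stand: Hook stand, fixed to the bench. Origin on the bench under its post, z up, x the way the hook points (roughly to the robot's left). Foot 110 x 100 x 12 mm, black clamp on the post up to z = 136 mm. The frame hangs on its arm upright, 43 to 57 mm in front of the post, plate across the arm, its x along the arm. The hook gives 1 mm per 6 N along x and z; never press the frame on it with over 12 N.
- stand_arm (a point): Where the arm's mid-line crosses the post, 125 mm up; axes as the stand's. The arm is a flat steel strap, 10 mm wide along y, 4 mm thick. It runs along +x to a bend, turns up there, leaning 5 degrees outward, for 27 mm; from that top (2.4 mm beyond the bend) a 5 mm barb points back at the post and a little down, its rounded rear end 3.6 mm behind the bend, 22 to 26 mm above the mid-line.
- stand_bend (a point): Mid setting of the bend: on the arm's mid-line, 95 mm from the post. The arm telescopes: the true bend is up to 20 mm nearer or farther along x and is not reported. Feel for it: the frame held upright, eye's centre on the mid-line (10 mm above hanging), slid along +x, meets the barb with its flat face when the eye's centre is 6 mm short of the true bend.
- stand_top (a point): Mid setting of the top of the upturn, 2.4 mm beyond and 27 mm above stand_bend; moves with the true bend, unreported. The frame passes the barb only if tilted, 25 degrees at least. With its top leaned back to the post 40 degrees about the eye's centre, that centre on the mid-line 2 mm short of the bend, it lifts off almost straight up (3 mm along +x per 50 mm), 2.5 mm to spare.
- dock: Grey slotted dock, fixed. Origin on the bench under its centre, z up. The slot runs along its y: 8 mm wide along x, 48 mm long along y, floor at z = 8 mm, straight walls up to z = 38 mm, a flared lip to z = 45 mm (about 4 mm wider each side). The frame goes in foot first, its 5 mm thickness along the dock's x, either way round; fully home its foot is on the slot's floor.
- petri_1_mid (a point): Centre of a bystander to be left alone: pink petri dish, 64 mm across, 14 mm high
- slide_pack_mid (a point): Centre of a bystander to be left alone: green slide carton, 78 x 28 x 20 mm
- vial_a_mid (a point): Centre of a bystander to be left alone: brown vial with black cap, 24 mm across, 57 mm high
- vial_d_mid (a point): Centre of a bystander to be left alone: brown vial with black cap, 27 mm across, 61 mm high
- jar_amber_mid (a point): Centre of a bystander to be left alone: amber jar with white cap, 45 mm across, 55 mm high
Things that resemble listed ones, but are neither listed nor needed, are in the scene too. What is shaped like the dock but red is not meant. There is more than one size of the filter; the job needs the smaller.

How it is judged:
On the way:
1. the frame is off the hook and its handle at least 150 mm away from the post (seen from above) (horizontal distance between filter_grip and stand above 0.15 m and contact force between filter and stand below 0.05 N), for 0.1 s.
At the end, for the whole second after the job is handed in: The frame stands in the dock's slot: its foot within 4 mm (across) and 6 mm (along) of the slot's middle and no more than 5 mm above the slot's floor, within 0.16 rad of upright, at rest and released (x of filter_foot in the frame of dock between -0.004 and 0.004 m and y of filter_foot in the frame of dock between -0.006 and 0.006 m and z of filter_foot in the frame of dock between 0.004 and 0.013 m and angle between filter_foot's own z axis and vertical below 0.16 rad and linear speed of filter below 0.01 m/s and contact force between the fingers and filter below 0.05 N); the robot touches nothing.
It fails at once if the frame presses on the hook or its stand with more than 12 N (contact force between filter and stand above 12 N).
It fails at once if a bystander is moved by more than 15 mm (distance of any of petri_1_mid, slide_pack_mid, vial_a_mid, vial_d_mid, jar_amber_mid from where it was at the start of the episode above 0.015 m).
It also fails if it takes over 67 s, if anything falls off the work surface, if the arm or the gripper's body presses on something with over 40 N, if the wrist force passes 120 N, or if a joint passes its speed limit or range.

## Working session

There is one attempt and no reset: what is moved stays moved. The work goes in short steps, Python scripts to look and compute and a shell command to move; the robot and the scene stay as the last step left them, time stands still between calls to the robot, and variables do not carry over. Pictures are saved under pics/ and viewed, at most 10 in all, crops included, and the job is handed in when it is done.

```bash
mkdir -p pics; ls; cat > h.py <<'E'
from workcell import env, eyes
import numpy as np, cv2
from scipy.spatial.transform import Rotation as Ro
def shot(n):
    st=env.get_state(); p,d=eyes.read_camera(n); np.savez(f'/tmp/{n}.npz',p=p,d=d,tp=st['tcp_pos'],q=st['orientation'])
    return p,d
def load(n):
    z=np.load(f'/tmp/{n}.npz'); return z
def world(n,u,v,z=None,dep=None):
    c=eyes.calibration(n); Z=load(n)
    d=Z['d'][int(v),int(u)] if dep is None else dep
    X=np.array([(u-c['cx'])/c['fx'],(v-c['cy'])/c['fy'],1])*d
    if 'R' in c: return np.array(c['R']).T@(X-np.array(c['t']))
    T=np.array(c['tool_from_camera']); q=Z['q']; R=Ro.from_quat([q[1],q[2],q[3],q[0]])
    return R.apply(T[:3,:3]@X+T[:3,3])+Z['tp']
def cloud(n):
    c=eyes.calibration(n); Z=load(n); d=Z['d']; v,u=np.mgrid[:480,:640]
    X=np.stack([(u-c['cx'])/c['fx']*d,(v-c['cy'])/c['fy']*d,d],-1)
    if 'R' in c: return (X-np.array(c['t']))@np.array(c['R'])
    T=np.array(c['tool_from_camera']); q=Z['q']; R=Ro.from_quat([q[1],q[2],q[3],q[0]]).as_matrix()
    return (X@T[:3,:3].T+T[:3,3])@R.T+Z['tp']
def save(p,n): cv2.imwrite(f'pics/{n}.png',p[...,::-1])
E
python3 - <<'E'
from h import *
print(env.get_state(), env.pinch_z)
for n in('scene','side'):
    p,d=shot(n); save(p,n); c=eyes.calibration(n); print(n,c['fx'],(-np.array(c['R']).T@c['t']).round(3),np.array(c['R']).round(2).tolist())
print(eyes.calibration('wrist'))
E
```

```text
pics
{'clock': 0.0, 'joint_pos': array([1.17041070e+00, 3.13995149e-01, 4.49694116e-02, 1.30357944e+00,
       1.55801952e-05, 1.43123211e+00]), 'qvel': array([-4.34700707e-05, -7.11562156e-05,  6.54008367e-04, -9.73451991e-04,
       -8.95806524e-04,  2.30401423e-03]), 'tau': array([-5.92779706e-04, -4.80625284e+01,  2.98532134e+01,  1.92855106e-02,
       -3.41222531e-04, -1.90775054e-06]), 'tcp_pos': array([0.14806336, 0.55508603, 0.23040793]), 'orientation': array([-2.48724364e-04,  1.30041325e-01,  9.91508162e-01, -8.69585884e-04]), 'wrist_force': array([ 0.12870436, -0.07077207,  0.21825877]), 'ft_torque': array([-0.0151446 , -0.0431675 ,  0.03598927]), 'grip_force': 0.0, 'finger_gap': 0.08531021125020087} 0.0187
scene 538.542667963508 [ 0.086 -0.575  0.684] [[0.74, -0.67, 0.01], [-0.4, -0.45, -0.8], [0.54, 0.59, -0.6]]
side 478.82076240455876 [0.67  0.475 0.904] [[-1.0, 0.09, 0.01], [0.07, 0.84, -0.53], [-0.06, -0.53, -0.85]]
{'fx': 379.48425837158726, 'fy': 379.48425837158726, 'cx': 319.2692227562574, 'cy': 244.12222881419652, 'tool_from_camera': array([[-3.83464061e-04, -9.65210376e-01, -2.61474251e-01,
         6.60415900e-02],
       [ 9.99999924e-01, -3.88287418e-04, -3.32154613e-05,
        -2.90016257e-04],
       [-6.94672538e-05, -2.61474244e-01,  9.65210451e-01,
        -1.42739474e-01],
       [ 0.00000000e+00,  0.00000000e+00,  0.00000000e+00,
         1.00000000e+00]])}
```

View pics/scene.png

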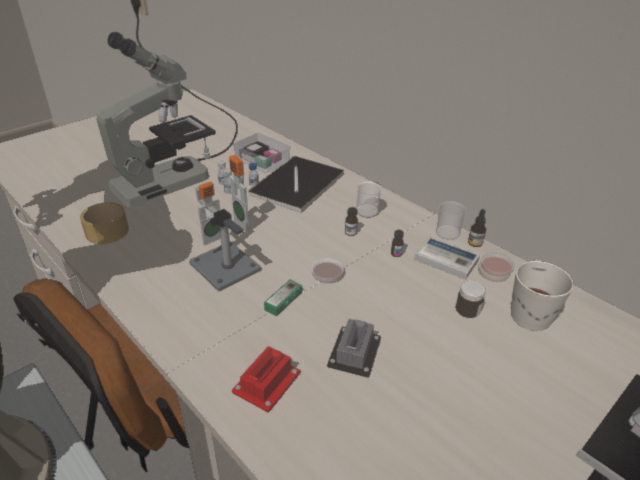

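View pics/side.png

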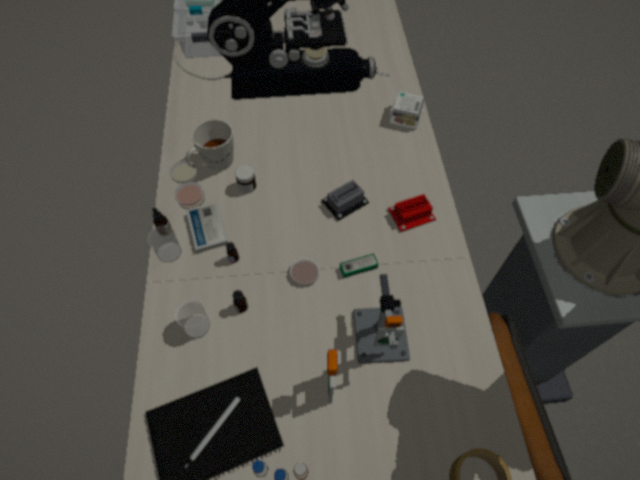

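Candidates: orange-handled frames at scene px (206,190) and (237,165); docks grey (355,345) and red (267,375). I'll check with a close crop and heights.

```bash
python3 - <<'E'
from h import *
a=load('scene')['p'][140:300,170:290]; b=load('side')['p'][255:415,310:430]
im=np.hstack([cv2.resize(x,None,fx=3.3,fy=3.3,interpolation=cv2.INTER_CUBIC) for x in(a,b)]); save(im,'crop1')
for n in('scene','side'):
    P=cloud(n); p=load(n)['p'].astype(int); dz=load(n)['d']>0
    hsv=cv2.cvtColor(load(n)['p'],cv2.COLOR_RGB2HSV)
    m=((hsv[...,0]<14)&(hsv[...,1]>180)&(hsv[...,2]>110)&dz&(P[...,2]>.05)).astype(np.uint8)
    k,l,s,c=cv2.connectedComponentsWithStats(m)
    for i in range(1,k):
        if s[i,4]>20:
            Q=P[l==i]; print(n,'orange',c[i].round(),s[i,4],Q.mean(0).round(3),Q.min(0).round(3),Q.max(0).round(3))
for n,pts in {'scene':[(358,335),(350,362),(355,325),(267,375),(228,262),(225,265),(284,297),(327,270),(352,222),(398,243),(470,300)],'side':[(345,195),(412,210),(384,283),(390,300),(388,298),(380,345),(395,320),(333,360),(303,272),(240,300),(232,252),(245,180)]}.items():
    for u,v in pts: print(n,u,v,world(n,u,v).round(3))
E
```

```text
scene 358 335 [ 0.574 -0.164  0.017]
scene 350 362 [ 0.522 -0.196  0.018]
scene 355 325 [ 0.568 -0.16   0.041]
scene 267 375 [ 0.396 -0.144  0.041]
scene 228 262 [0.518 0.131 0.027]
scene 225 265 [0.511 0.132 0.023]
scene 284 297 [ 0.538 -0.013  0.022]
scene 327 270 [ 0.655 -0.003  0.014]
scene 352 222 [0.785 0.058 0.036]
scene 398 243 [ 0.803 -0.054  0.034]
scene 470 300 [ 0.76  -0.253  0.043]
side 345 195 [ 0.556 -0.162  0.046]
side 412 210 [ 0.412 -0.114  0.038]
side 384 283 [0.52  0.102 0.129]
side 390 300 [0.516 0.139 0.136]
side 388 298 [0.519 0.135 0.136]
side 380 345 [0.532 0.188 0.049]
side 395 320 [0.521 0.191 0.175]
side 333 360 [0.628 0.246 0.168]
side 303 272 [0.662 0.006 0.013]
side 240 300 [0.788 0.077 0.052]
side 232 252 [ 0.807 -0.04   0.039]
side 245 180 [ 0.778 -0.222  0.048]
```

View pics/crop1.png

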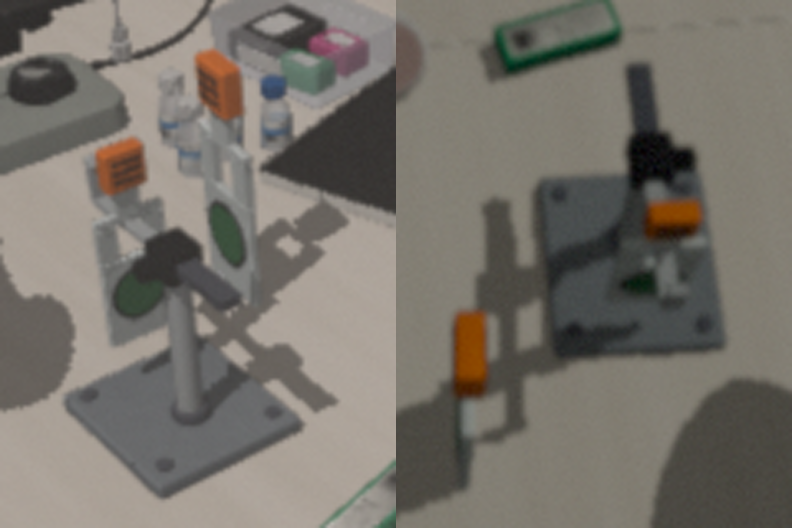

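The crop shows the smaller frame hanging on the arm (handle near scene (206,190), world ≈(0.52,0.19,0.17)). The larger one is free-standing at (0.63,0.25). Grey dock ≈(0.557,-0.16). Moving above the frame for a close wrist look.

```bash
python3 -m jog '[0.4,-0.3,0.4,0,0,-0.1,1, 0.9,-0.8,0.4,0,0,-0.2,1, 0.95,-0.8,0.4,0,0,-0.4,1, 0.95,-0.8,0.4,0,0,-0.417,1, 0.95,-0.8,0.4,0,0,-0.417,1, 0.95,-0.8,0.4,0,0,-0.417,1, 0.95,-0.8,0.4,0,0,-0.417,1, 0.95,-0.8,0.4,0,0,-0.417,1, 0.95,-0.8,0.4,0,0,-0.417,1, 0.95,-0.8,0.4,0,0,-0.417,1, 0.95,-0.8,0.4,0,0,-0.417,1, 0.95,-0.8,0.4,0,0,-0.417,1]'
python3 -m jog '[0.9,-0.75,-0.05,0,0,0,1, 0.9,-0.75,-0.05,0,0,0,1, 0.9,-0.75,-0.05,0,0,0,1, 0.9,-0.75,-0.05,0,0,0,1, 0.9,-0.75,-0.05,0,0,0,1, 0.9,-0.75,-0.05,0,0,0,1, 0.9,-0.75,-0.05,0,0,0,1, 0.9,-0.75,-0.05,0,0,0,1]'
python3 - <<'E'
from h import *
p,d=shot('wrist'); save(p,'w1')
E
```

```text
clock: 1.1
tcp_pos: [0.3383, 0.3953, 0.3109]
orientation: [-0.0, 0.708, 0.706, -0.0]
wrist_force: [-0.8, -0.7, 0.3]
finger_gap: 0.0853
grip_force: 0.0
clock: 1.77
tcp_pos: [0.519, 0.2444, 0.3003]
orientation: [-0.001, 0.708, 0.707, -0.001]
wrist_force: [-1.0, -0.1, 0.3]
finger_gap: 0.0854
grip_force: 0.0
```

View pics/w1.png

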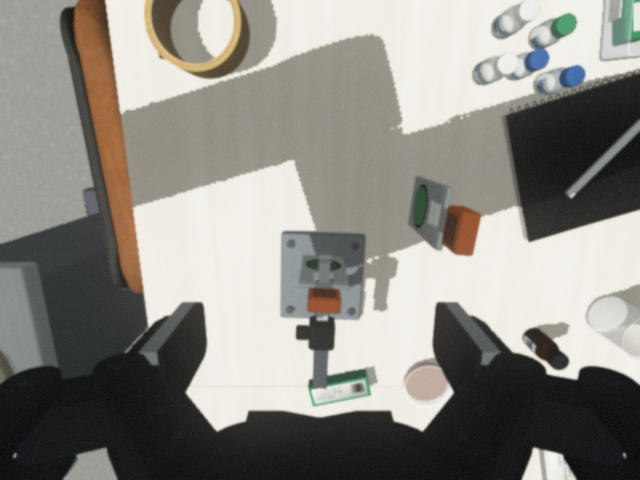

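The wrist view shows the handle at (324,299), clamp at (320,333), strap tail down to (320,385), stand foot corners about (282,233)–(364,318); the dock is out of view. Next I'll get precise handle and stand geometry.

```bash
python3 - <<'E'
from h import *
P=cloud('wrist'); Z=load('wrist'); hsv=cv2.cvtColor(Z['p'],cv2.COLOR_RGB2HSV)
box=np.zeros(P.shape[:2],bool); box[225:400,275:375]=1
m=box&(hsv[...,0]<14)&(hsv[...,1]>150)&(P[...,2]>.15)
Q=P[m]; print('handle',m.sum(),np.median(Q,0).round(4),np.percentile(Q,[2,98],axis=0).round(4))
t=Q[Q[:,2]>np.percentile(Q[:,2],98)-.006]
r=cv2.minAreaRect((t[:,:2]*1000).astype(np.float32)); print('top rect',r,len(t))
f=box&(abs(P[...,2]-.012)<.006)
r=cv2.minAreaRect((P[f][:,:2]*1000).astype(np.float32)); print('foot',r,f.sum())
s=box&(P[...,2]>.115)&(P[...,2]<.14)&(P[...,1]<.115)&(hsv[...,1]<120)
Q=P[s]; print('strap',len(Q),Q.mean(0).round(4),np.percentile(Q,[2,98],axis=0).round(4))
if len(Q)>20:
    v=np.linalg.svd((Q-Q.mean(0))[:,:2],full_matrices=False)[2][0]; print(np.degrees(np.arctan2(v[1],v[0])))
# anything above arm between handle & +y
s=box&(P[...,2]>.11)&(P[...,1]>.185)&(hsv[...,1]<120)
Q=P[s]; print('hook?',len(Q)); 
if len(Q): print(np.percentile(Q,[2,50,98],axis=0).round(4))
E
```

```text
handle 424 [0.5222 0.1897 0.1743] [[0.5108 0.1839 0.1667]
 [0.533  0.1938 0.1756]]
top rect ((523.0010986328125, 246.85655212402344), (126.88685607910156, 23.01772689819336), 89.22492218017578) 410
foot ((524.2760620117188, 99.94854736328125), (107.99009704589844, 219.53611755371094), 3.524298906326294) 4842
strap 446 [0.519  0.0987 0.1291] [[0.5124 0.0828 0.1277]
 [0.5256 0.1143 0.1304]]
-92.03966514300444
hook? 1175
[[0.5021 0.1862 0.1119]
 [0.5224 0.1928 0.1325]
 [0.5427 0.3104 0.443 ]]
```

```bash
python3 - <<'E'
from h import *
# dock slot from scene+side
for n in('scene','side'):
    P=cloud(n)
    m=(P[...,2]>.035)&(P[...,2]<.052)&(abs(P[...,0]-.56)<.06)&(abs(P[...,1]+.16)<.06)
    Q=P[m]; print(n,len(Q),Q.mean(0).round(4),cv2.minAreaRect((Q[:,:2]*1000).astype(np.float32)))
    m=(P[...,2]>.001)&(P[...,2]<.016)&(abs(P[...,0]-.56)<.08)&(abs(P[...,1]+.16)<.08)
    Q=P[m]; print('base',len(Q),cv2.minAreaRect((Q[:,:2]*1000).astype(np.float32)))
p=load('wrist')['p'][220:400,260:400]; save(cv2.resize(p,None,fx=4,fy=3.3,interpolation=cv2.INTER_CUBIC),'w1c')
E
```

```text
scene 865 [ 0.5498 -0.1792  0.0403] ((552.200927734375, -177.12171936035156), (77.48054504394531, 44.179664611816406), 29.615154266357422)
base 2779 ((559.9246826171875, -160.02223205566406), (159.94891357421875, 159.79974365234375), 89.9898681640625)
side 477 [ 0.5531 -0.1737  0.04  ] ((552.638671875, -175.9833526611328), (74.61642456054688, 45.36158752441406), 29.90179443359375)
base 1336 ((560.0542602539062, -159.75079345703125), (159.29786682128906, 159.72923278808594), 89.79541778564453)
```

View pics/w1c.png

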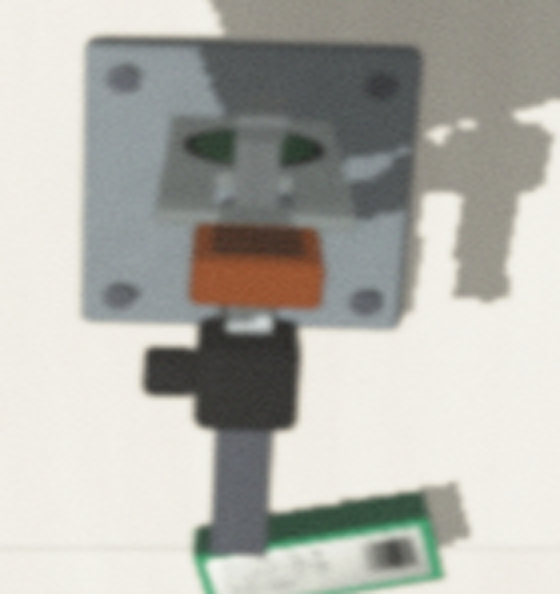

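```bash
python3 - <<'E'
from h import *
P=cloud('wrist'); Z=load('wrist'); hsv=cv2.cvtColor(Z['p'],cv2.COLOR_RGB2HSV)
for r in range(248,300,2): print(r,P[r,324].round(4),P[r,327].round(4),Z['p'][r,324])
m=np.zeros(P.shape[:2],bool); m[280:320,300:350]=1
m&=(hsv[...,0]<14)&(hsv[...,1]>150)&(P[...,2]>.15)
t=P[m&(P[...,2]>.170)]; print(cv2.minAreaRect((t[:,:2]*1000).astype(np.float32)),len(t))
v=np.linalg.svd((t-t.mean(0))[:,:2],full_matrices=False)[2][0]; print(t.mean(0),np.degrees(np.arctan2(v[1],v[0])))
k=(P[...,2]>.13)&(P[...,2]<.142); k[:,:290]=0;k[:,350:]=0;k[:310]=0;k[350:]=0
print('clamp',k.sum(),np.percentile(P[k],[2,98],axis=0).round(4))
f=(abs(P[...,2]-.012)<.004); f[:225]=0;f[325:]=0;f[:,:275]=0;f[:,375:]=0; f&=Z['p'].max(2)<190
print('foot',cv2.minAreaRect((P[f][:,:2]*1000).astype(np.float32)),f.sum())
E
```

```text
248 [0.5238 0.1885 0.0125] [0.5273 0.189  0.0139] [83 87 88]
250 [0.5226 0.2212 0.1342] [0.5251 0.2208 0.1326] [87 91 89]
252 [0.5225 0.2218 0.1423] [0.525  0.2218 0.1423] [87 89 88]
254 [0.5224 0.2226 0.1506] [0.5248 0.2223 0.1496] [ 99 102 100]
256 [0.5224 0.2217 0.1531] [0.5248 0.2217 0.1531] [121 124 123]
258 [0.5224 0.22   0.1531] [0.5248 0.22   0.1532] [114 117 117]
260 [0.5224 0.2179 0.1517] [0.5248 0.218  0.152 ] [103 108 106]
262 [0.5224 0.2164 0.1523] [0.5248 0.2158 0.1505] [106 110 110]
264 [0.5227 0.2066 0.1275] [0.5253 0.2062 0.1265] [114 118 119]
266 [0.5227 0.2049 0.1279] [0.5253 0.2047 0.1276] [117 121 121]
268 [0.5227 0.2028 0.1272] [0.5253 0.2027 0.1271] [118 122 120]
270 [0.5227 0.2005 0.1259] [0.5253 0.201  0.1274] [118 119 119]
272 [0.5227 0.1985 0.1256] [0.5253 0.1989 0.1268] [117 121 119]
274 [0.5227 0.1974 0.1278] [0.5253 0.1974 0.1278] [118 122 122]
276 [0.5227 0.1958 0.1284] [0.5253 0.1952 0.1268] [120 126 124]
278 [0.5227 0.1932 0.1265] [0.5253 0.1936 0.1276] [114 119 115]
280 [0.5227 0.1913 0.1264] [0.5254 0.191  0.1256] [114 119 117]
282 [0.5227 0.1895 0.
[... 170 characters left out ...]

288 [0.5225 0.1898 0.1418] [0.5251 0.1895 0.1411] [98 85 73]
290 [0.5224 0.1938 0.1561] [0.5249 0.1933 0.1549] [71 54 44]
292 [0.5224 0.1932 0.1587] [0.5248 0.1927 0.1577] [72 52 43]
294 [0.5223 0.193  0.1623] [0.5247 0.1932 0.1629] [76 55 43]
296 [0.5223 0.1938 0.1685] [0.5246 0.1937 0.1682] [77 52 36]
298 [0.5223 0.1933 0.171 ] [0.5246 0.1937 0.1719] [120  70  44]
((523.0010986328125, 246.85655212402344), (126.88685607910156, 23.01772689819336), 89.22492218017578) 407
[0.52199314 0.18954969 0.17477784] -52.95299375587192
clamp 812 [[0.499  0.1286 0.1304]
 [0.5317 0.1516 0.1374]]
foot ((521.2722778320312, 151.13218688964844), (109.25210571289062, 99.50459289550781), 88.13247680664062) 4474
```

The barb is visible: the upturn's outer face is at y≈0.222 at the top, so the bend is near y≈0.218 (to be felt for). Handle centre ≈(0.522,0.1875,0.162) and the arm heading is 88°. Going down to grip.

```bash
python3 -m jog '[0.015,-0.285,-0.2,0,0,-0.011,0.3, 0.015,-0.285,-0.3,0,0,-0.011,0.3, 0.015,-0.285,-0.4,0,0,-0.011,0.3, 0.015,-0.285,-0.5,0,0,-0.011,0.3, 0.015,-0.285,-0.6,0,0,-0.011,0.3, 0.015,-0.285,-0.7,0,0,-0.011,0.3, 0.015,-0.285,-0.785,0,0,-0.011,0.3, 0.015,-0.285,-0.785,0,0,-0.011,0.3, 0.015,-0.285,-0.785,0,0,-0.011,0.3, 0.015,-0.285,-0.785,0,0,-0.011,0.3]'
python3 - <<'E'
from h import *
p,d=shot('wrist'); save(p[150:470,180:470],'w2')
st=env.get_state(); print(st['wrist_force'],st['tcp_pos'])
E
```

```text
clock: 2.65
tcp_pos: [0.5213, 0.1896, 0.1456]
orientation: [0.0, 0.719, 0.695, 0.001]
wrist_force: [0.1, 0.2, 0.9]
finger_gap: 0.0553
grip_force: 0.0
[0.18398421 0.47158808 0.42390312] [0.52178603 0.1894706  0.14593073]
```

View pics/w2.png

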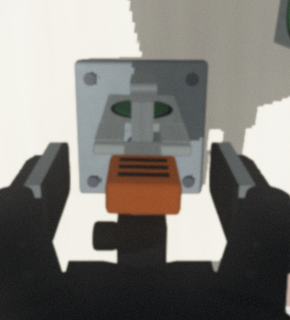

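Handle sits centred between the fingers (crop (145,185)). Close.

```bash
python3 -m jog '[0,-0.008,-0.012,0,0,0,-0.2, 0,-0.008,-0.012,0,0,0,-0.3, 0,-0.008,-0.012,0,0,0,-0.4, 0,-0.008,-0.012,0,0,0,-0.5, 0,-0.008,-0.012,0,0,0,-1, 0,-0.008,-0.012,0,0,0,-1, 0,-0.008,-0.012,0,0,0,-1, 0,-0.008,-0.012,0,0,0,-1, 0,-0.008,-0.012,0,0,0,-1]' 90
```

```text
clock: 3.45
tcp_pos: [0.5216, 0.187, 0.1422]
orientation: [0.0, 0.719, 0.695, 0.0]
wrist_force: [1.0, -0.7, 3.7]
finger_gap: 0.025
grip_force: 88.1
```

```bash
python3 -m jog '[0,0,0.02,0,0,0,-1, 0,0,0.04,0,0,0,-1, 0,0,0.055,0,0,0,-1, 0,0,0.055,0,0,0,-1, 0,0,0.055,0,0,0,-1, 0,0,0.055,0,0,0,-1]'
python3 - <<'E'
from h import *
p,d=shot('wrist'); save(p[150:470,180:470],'w3'); P=cloud('wrist'); np.set_printoptions(suppress=True)
hsv=cv2.cvtColor(p,cv2.COLOR_RGB2HSV)
st=env.get_state(); print(st['wrist_force'],st['tcp_pos'])
c=324
for r in range(200,340,4): print(r,[P[r,u].round(4).tolist() for u in (310,324)],p[r,324])
E
```

```text
clock: 3.95
tcp_pos: [0.5211, 0.1869, 0.1528]
orientation: [-0.0, 0.719, 0.695, -0.0]
wrist_force: [0.6, -0.7, -1.0]
finger_gap: 0.0248
grip_force: 88.2
[ 0.5982637   0.14558917 -0.81239983] [0.52106774 0.18697831 0.15268691]
200 [[0.5145, 0.2086, -0.0001], [0.5254, 0.2084, 0.0007]] [154 151 141]
204 [[0.5144, 0.2054, -0.0004], [0.5253, 0.2052, 0.0006]] [124 125 118]
208 [[0.5146, 0.2044, 0.0122], [0.5252, 0.2041, 0.0123]] [85 87 89]
212 [[0.5145, 0.2013, 0.0118], [0.5251, 0.201, 0.0122]] [87 90 94]
216 [[0.5144, 0.1982, 0.0116], [0.5244, 0.2208, 0.13]] [92 95 92]
220 [[0.5142, 0.195, 0.0111], [0.5243, 0.2218, 0.1437]] [91 91 90]
224 [[0.5189, 0.2225, 0.154], [0.5242, 0.2221, 0.153]] [114 120 120]
228 [[0.5188, 0.221, 0.1542], [0.5242, 0.2206, 0.1533]] [127 133 131]
232 [[0.5187, 0.2193, 0.1538], [0.5241, 0.2191, 0.1535]] [104 107 107]
236 [[0.5186, 0.2172, 0.1514], [0.5241, 0.2171, 0.1518]] [105 110 108]
240 [[0.5136, 0.1795, 0.0123], [0.524, 0.2146, 0.1486]] [109 115 112]
244 [[0.5152, 0.1894, 0.0607], [0.524, 0.2072, 0.1274]] [120 122 121]
248 [[0.5155, 0.1902, 0.073], [0.524, 0.2
[... 862 characters left out ...]
 [103 107 104]
300 [[0.5174, 0.1897, 0.1503], [0.5232, 0.1891, 0.1493]] [103 104 102]
304 [[0.5179, 0.1933, 0.1624], [0.5232, 0.1929, 0.162]] [86 50 33]
308 [[0.5179, 0.1929, 0.1652], [0.5231, 0.1931, 0.166]] [73 41 25]
312 [[0.5182, 0.1945, 0.172], [0.5231, 0.1936, 0.1703]] [57 38 28]
316 [[0.5181, 0.1928, 0.1717], [0.5231, 0.1931, 0.1725]] [93 52 31]
320 [[0.5183, 0.194, 0.1772], [0.523, 0.1937, 0.177]] [47 35 29]
324 [[0.5183, 0.1934, 0.1789], [0.523, 0.1932, 0.1789]] [100  51  26]
328 [[0.5183, 0.1931, 0.1812], [0.523, 0.1927, 0.1808]] [116  61  31]
332 [[0.5184, 0.1927, 0.1832], [0.5229, 0.1932, 0.1845]] [140  72  33]
336 [[0.5184, 0.192, 0.1845], [0.5229, 0.1917, 0.1843]] [152  78  37]
```

Free of the arm (wrist force ≈ −1 N, just the frame's weight) and eye centre about on the mid-line. Slide forward, then feel.

```bash
python3 -m jog '[0.001,0.03,0,0,0,0,-1, 0.002,0.06,0,0,0,0,-1, 0.003,0.09,0,0,0,0,-1, 0.003,0.1,0,0,0,0,-1, 0.003,0.1,0,0,0,0,-1, 0.003,0.1,0,0,0,0,-1]'
python3 -c "
from h import *
s=env.get_state(); print(s['wrist_force'],s['tcp_pos'],s['ft_torque'])"
python3 -m jog '[0,0.005,0,0,0,0,-1, 0,0.01,0,0,0,0,-1, 0,0.01,0,0,0,0,-1, 0,0.01,0,0,0,0,-1]'
python3 -c "
from h import *
s=env.get_state(); print(s['wrist_force'],s['tcp_pos'],s['ft_torque'])"
```

```text
clock: 4.5
tcp_pos: [0.5218, 0.2073, 0.1529]
orientation: [0.0, 0.719, 0.695, -0.0]
wrist_force: [0.5, 0.0, -1.9]
finger_gap: 0.0246
grip_force: 88.2
[ 0.45385343  0.03488625 -1.94793979] [0.52179388 0.20732656 0.15285144] [ 0.00413616 -0.03651658 -0.01764146]
clock: 4.83
tcp_pos: [0.5219, 0.2089, 0.1529]
orientation: [0.0, 0.719, 0.695, 0.0]
wrist_force: [0.7, 0.3, -1.0]
finger_gap: 0.0247
grip_force: 88.2
[ 0.72886229  0.28242663 -1.04424392] [0.52192967 0.20890352 0.15294125] [ 0.01050383 -0.05129149 -0.01604363]
```

```bash
python3 -m jog '[0,0.004,0,0,0,0,-1, 0,0.007,0,0,0,0,-1, 0,0.007,0,0,0,0,-1, 0,0.007,0,0,0,0,-1]'
python3 -m jog '[0,0.003,0,0,0,0,-1, 0,0.005,0,0,0,0,-1, 0,0.005,0,0,0,0,-1, 0,0.005,0,0,0,0,-1]'
python3 -c "
from h import *
s=env.get_state(); print(s['wrist_force'],s['tcp_pos'],s['ft_torque'])"
```

```text
clock: 5.17
tcp_pos: [0.5219, 0.2104, 0.1529]
orientation: [0.0, 0.719, 0.695, 0.0]
wrist_force: [-0.1, -0.3, -1.2]
finger_gap: 0.0245
grip_force: 88.2
clock: 5.5
tcp_pos: [0.5219, 0.2114, 0.1529]
orientation: [0.0, 0.719, 0.695, 0.0]
wrist_force: [0.9, -0.8, -1.1]
finger_gap: 0.0245
grip_force: 88.2
[ 0.88540676 -0.83959914 -1.09994591] [0.52188174 0.21144064 0.15292212] [-0.00753825 -0.02911012 -0.0409222 ]
```

```bash
python3 -m jog '[0,0.003,0,0,0,0,-1, 0,0.005,0,0,0,0,-1, 0,0.005,0,0,0,0,-1, 0,0.005,0,0,0,0,-1]' | grep -E 'tcp|wrist'
python3 -m jog '[0,0.0025,0,0,0,0,-1, 0,0.0025,0,0,0,0,-1, 0,0.0025,0,0,0,0,-1]' | grep -E 'tcp|wrist'
```

```text
tcp_pos: [0.5219, 0.2123, 0.1529]
wrist_force: [-0.2, -0.5, -0.2]
tcp_pos: [0.5219, 0.2127, 0.1529]
wrist_force: [-0.1, -2.5, -1.5]
```

```bash
python3 -m jog '[0,0.0025,0,0,0,0,-1, 0,0.0025,0,0,0,0,-1, 0,0.0025,0,0,0,0,-1]' | grep -E 'tcp|wrist'
python3 -c "
from h import *
s=env.get_state(); print(s['wrist_force'],s['tcp_pos'],s['ft_torque'])"
```

```text
tcp_pos: [0.5218, 0.213, 0.1528]
wrist_force: [-0.2, -3.5, -1.0]
[-0.17487415 -3.50315777 -1.01400298] [0.52182102 0.21301512 0.15281938] [-0.7147003  -0.00472979 -0.02637372]
```

Contact felt at TCP y≈0.2122, so the bend is at ≈0.218, which agrees with the image. Back off 4 mm and tilt 40° about the eye centre.

```bash
python3 -m jog '[0,-0.019,0,0,0,0,-1, 0,-0.019,0,0,0,0,-1, -0.001,-0.036,-0.001,0.039,-0.0014,0,-1, -0.002,-0.053,-0.004,0.078,-0.003,0,-1, -0.002,-0.053,-0.004,0.078,-0.003,0,-1, -0.0025,-0.069,-0.0095,0.117,-0.004,0,-1, -0.003,-0.085,-0.0165,0.156,-0.0055,0,-1, -0.003,-0.085,-0.0165,0.156,-0.0055,0,-1, -0.0035,-0.1,-0.0255,0.194,-0.007,0,-1, -0.004,-0.109,-0.033,0.222,-0.008,0,-1, -0.004,-0.109,-0.033,0.222,-0.008,0,-1, -0.004,-0.109,-0.033,0.222,-0.008,0,-1]'
cat > chk.py <<'E'
from h import *
import sys
s=env.get_state(); q=s['orientation']; R=Ro.from_quat([q[1],q[2],q[3],q[0]]).as_matrix()
print('F',s['wrist_force'].round(2),'tcp',s['tcp_pos'].round(4),'toolz',R[:,2].round(3),'j',s['joint_pos'].round(2))
print('eye(nominal)',(s['tcp_pos']+R[:,2]*.0283).round(4))
E
python3 chk.py; python3 - <<'E'
from h import *
p,d=shot('wrist'); q,_=shot('scene')
save(np.hstack([p[150:450,200:460],cv2.resize(q[150:250,170:270],(300,300),interpolation=cv2.INTER_CUBIC)]),'w4')
P=cloud('wrist')
for r in range(190,330,4): print(r,P[r,324].round(4),P[r,306].round(4))
E
```

```text
clock: 7.33
tcp_pos: [0.521, 0.1911, 0.1455]
orientation: [-0.237, 0.677, 0.653, 0.245]
wrist_force: [0.1, 0.3, -0.5]
finger_gap: 0.0247
grip_force: 88.4
F [ 0.05  0.3  -0.5 ] tcp [0.521  0.1911 0.1455] toolz [ 0.022  0.64  -0.768] j [-0.16  0.33 -0.34  1.01  0.69  1.41]
eye(nominal) [0.5216 0.2092 0.1237]
190 [0.5306 0.3411 0.0007] [ 5.140e-01  3.424e-01 -4.000e-04]
194 [5.304e-01 3.370e-01 3.000e-04] [ 5.139e-01  3.379e-01 -2.000e-04]
198 [0.5302 0.3322 0.0011] [0.5138 0.333  0.0008]
202 [0.53   0.328  0.0012] [ 5.137e-01  3.295e-01 -4.000e-04]
206 [0.5299 0.324  0.0008] [ 5.136e-01  3.253e-01 -4.000e-04]
210 [ 0.5298  0.3207 -0.0006] [ 0.5135  0.3209 -0.    ]
214 [ 0.5296  0.3165 -0.0006] [0.5135 0.3165 0.0006]
218 [ 5.294e-01  3.123e-01 -3.000e-04] [5.134e-01 3.127e-01 2.000e-04]
222 [ 0.5292  0.3082 -0.    ] [0.5133 0.3078 0.0017]
226 [5.29e-01 3.04e-01 3.00e-04] [ 5.132e-01  3.049e-01 -3.000e-04]
230 [0.5289 0.2999 0.0007] [0.5131 0.3004 0.0007]
234 [0.5242 0.2204 0.1548] [ 0.513   0.2972 -0.0006]
238 [0.5242 0.2197 0.1524] [ 0.5129  0.2935 -0.0009]
242 [0.5241 0.2177 0.1526] [
[... 383 characters left out ...]
 0.213  0.1264] [0.5152 0.2178 0.1143]
278 [0.5241 0.2112 0.1257] [0.5151 0.216  0.1133]
282 [0.5239 0.2087 0.1271] [ 5.120e-01  2.529e-01 -4.000e-04]
286 [0.5239 0.2067 0.1271] [0.512  0.2493 0.    ]
290 [0.5236 0.202  0.136 ] [0.5156 0.2021 0.1366]
294 [0.5234 0.199  0.1396] [0.5157 0.199  0.1406]
298 [0.5233 0.1961 0.1434] [0.5157 0.1963 0.1438]
302 [0.5231 0.1935 0.1466] [0.516  0.1912 0.1553]
306 [0.5228 0.1885 0.1587] [0.5161 0.1885 0.1596]
310 [0.5227 0.1864 0.1606] [0.5161 0.1867 0.1607]
314 [0.5226 0.1838 0.165 ] [0.5162 0.1842 0.1646]
318 [0.5225 0.1822 0.1657] [0.5162 0.1823 0.1664]
322 [0.5224 0.18   0.1695] [0.5162 0.1803 0.1691]
326 [0.5223 0.1784 0.1706] [0.5163 0.1785 0.1711]
```

View pics/w4.png

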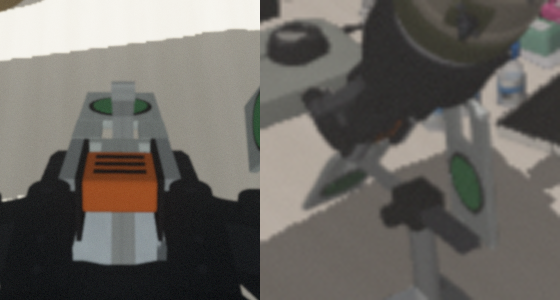

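Tilted 40°, no contact force; the barb is visible ahead with the eye centre ≈(y 0.2092, z 0.124). Advance 7 mm to 2 mm short of the bend, check force.

```bash
python3 -m jog '[0.001,0.012,0.002,0,0,0,-1, 0.001,0.024,0.004,0,0,0,-1, 0.003,0.0355,0.005,0,0,0,-1, 0.003,0.0355,0.005,0,0,0,-1, 0.003,0.0355,0.005,0,0,0,-1]' >/dev/null;  python3 chk.py
python3 -m jog '[0,0.001,0.015,0,0,0,-1, 0,0.002,0.03,0,0,0,-1, 0,0.003,0.045,0,0,0,-1, 0,0.003,0.045,0,0,0,-1, 0,0.003,0.045,0,0,0,-1]' >/dev/null;  python3 chk.py
```

```text
F [ 0.21  0.21 -1.17] tcp [0.5216 0.1993 0.1476] toolz [ 0.023  0.642 -0.766] j [-0.14  0.32 -0.34  1.    0.69  1.43]
eye(nominal) [0.5222 0.2174 0.1259]
F [ 0.02 -0.79 -1.31] tcp [0.522  0.1991 0.1567] toolz [ 0.024  0.642 -0.766] j [-0.14  0.31 -0.33  1.02  0.69  1.43]
eye(nominal) [0.5227 0.2173 0.135 ]
```

```bash
python3 -m jog '[0,-0.003,0,0,0,0,-1, 0,-0.002,0.015,0,0,0,-1, 0,-0.002,0.03,0,0,0,-1, 0,-0.002,0.03,0,0,0,-1]' >/dev/null;  python3 chk.py
python3 -m jog '[0,0.001,0.015,0,0,0,-1, 0,0.002,0.03,0,0,0,-1, 0,0.002,0.03,0,0,0,-1]' >/dev/null;  python3 chk.py
python3 -m jog '[0,0.001,0.015,0,0,0,-1, 0,0.002,0.03,0,0,0,-1, 0,0.002,0.03,0,0,0,-1]' >/dev/null;  python3 chk.py
```

```text
F [ 0.4  -0.78 -1.05] tcp [0.522  0.1989 0.163 ] toolz [ 0.024  0.642 -0.766] j [-0.14  0.31 -0.32  1.03  0.69  1.43]
eye(nominal) [0.5227 0.2171 0.1413]
F [ 0.22 -0.85 -0.43] tcp [0.522  0.1993 0.1691] toolz [ 0.024  0.642 -0.766] j [-0.14  0.3  -0.31  1.05  0.69  1.43]
eye(nominal) [0.5227 0.2175 0.1474]
F [-0.55 -0.45 -1.36] tcp [0.522  0.1997 0.175 ] toolz [ 0.024  0.642 -0.766] j [-0.14  0.3  -0.3   1.06  0.69  1.43]
eye(nominal) [0.5227 0.2179 0.1533]
```

Lift is clean. Continue up, then stand upright high.

```bash
python3 -m jog '[0,0.002,0.03,0,0,0,-1, 0,0.004,0.06,0,0,0,-1, 0,0.006,0.09,0,0,0,-1, 0,0.008,0.12,0,0,0,-1, 0,0.01,0.16,0,0,0,-1, 0,0.015,0.25,0,0,0,-1, 0,0.015,0.4,0,0,0,-1, 0,0.015,0.5,0,0,0,-1, 0,0.015,0.6,0,0,0,-1, 0,0.015,0.65,0,0,0,-1, 0,0.015,0.65,0,0,0,-1]' >/dev/null;  python3 chk.py
python3 - <<'E'
from h import *
p,d=shot('scene'); q,_=shot('side'); save(np.hstack([cv2.resize(p[60:360,130:430],(400,400)),cv2.resize(q[100:400,250:550],(400,400))]),'s5')
E
```

```text
F [ 0.86  0.68 -1.61] tcp [0.5228 0.2027 0.3072] toolz [ 0.027  0.642 -0.766] j [-0.14  0.22 -0.07  1.36  0.69  1.44]
eye(nominal) [0.5235 0.2208 0.2855]
```

View pics/s5.png

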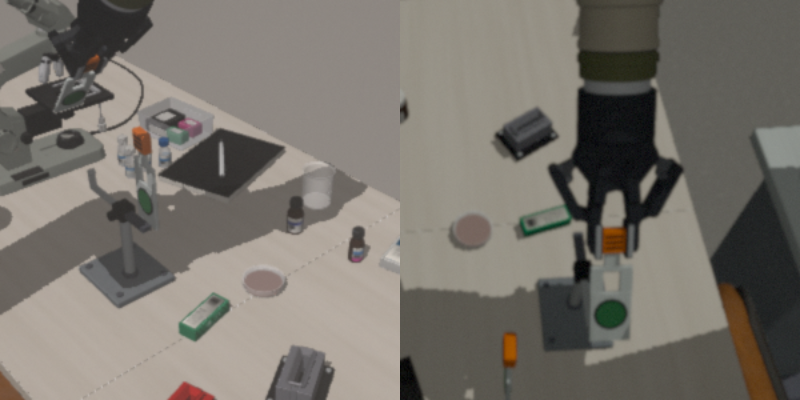

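Frame off the hook, held at scene-crop (80,85), stand and bystanders undisturbed. Stand it upright while moving towards the dock.

```bash
python3 -m jog '[0,-0.05,0,-0.035,0.001,0,-1, 0,-0.15,0,-0.07,0.003,0,-1, 0,-0.25,0,-0.105,0.004,0,-1, 0,-0.4,0,-0.14,0.005,0,-1, 0,-0.55,0,-0.175,0.006,0,-1, 0,-0.7,0,-0.21,0.008,0,-1, 0,-0.85,0,-0.222,0.008,0,-1, 0,-0.95,0,-0.222,0.008,0,-1, 0,-1,0,-0.222,0.008,0,-1, 0,-1,0,-0.222,0.008,0,-1]' >/dev/null;  python3 chk.py
python3 -m jog '[0.05,-0.15,0,0,0,0.03,-1, 0.1,-0.3,0,0,0,0.06,-1, 0.15,-0.45,0,0,0,0.09,-1, 0.2,-0.6,0,0,0,0.12,-1, 0.3,-0.8,0,0,0,0.15,-1, 0.3,-0.95,-0.1,0,0,0.178,-1, 0.3,-1,-0.2,0,0,0.178,-1, 0.3,-1,-0.2,0,0,0.178,-1, 0.3,-1,-0.2,0,0,0.178,-1, 0.3,-1,-0.2,0,0,0.178,-1]' ;  python3 chk.py
python3 - <<'E'
from h import *
p,d=shot('wrist'); save(p,'w6')
P=cloud('wrist')
m=(P[...,2]>.030)&(P[...,2]<.052)&(abs(P[...,0]-.553)<.07)&(abs(P[...,1]+.177)<.07)
Q=P[m]; print(len(Q),Q.mean(0).round(4),cv2.minAreaRect((Q[:,:2]*1000).astype(np.float32)))
E
```

```text
F [ 0.21  0.07 -1.81] tcp [0.5212 0.0014 0.3027] toolz [-0.003  0.001 -1.   ] j [-0.15  0.2   0.07  1.44  0.    1.46]
eye(nominal) [0.5211 0.0014 0.2744]
clock: 11.78
tcp_pos: [0.5816, -0.1959, 0.2647]
orientation: [-0.0, 0.499, 0.866, 0.0]
wrist_force: [-0.4, -0.3, -0.6]
finger_gap: 0.0247
grip_force: 88.6
F [-0.37 -0.33 -0.63] tcp [ 0.5816 -0.1959  0.2647] toolz [-0.     0.001 -1.   ] j [-0.46  0.39  0.23  1.42  0.    0.59]
eye(nominal) [ 0.5816 -0.1959  0.2364]
3123 [ 0.5527 -0.176   0.0401] ((552.8778076171875, -176.7376708984375), (74.07083129882812, 43.351097106933594), 30.078889846801758)
```

View pics/w6.png

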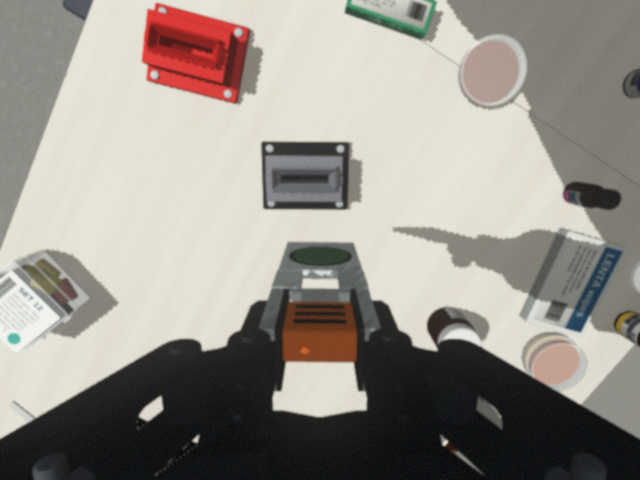

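Dock (grey) at (305,177) in view with its slot horizontal in the image, so yaw is matched; the held frame's foot edge is at row ≈243, cols 288–354. I'll compute the foot offset in the tool frame and the slot centre.

```bash
python3 - <<'E'
from h import *
P=cloud('wrist'); Z=load('wrist'); q=Z['q']; R=Ro.from_quat([q[1],q[2],q[3],q[0]]).as_matrix()
T=(P-Z['tp'])@R  # tool coords
for r in range(242,300,6):
    a=T[r,270:370]; ok=(abs(a[:,0])<.03)&(a[:,2]<.12); b=a[ok]
    if len(b): print(r,'x',np.median(b[:,0]).round(4),'y',b[:,1].min().round(4),b[:,1].max().round(4),'z',np.median(b[:,2]).round(4))
# handle
hs=cv2.cvtColor(Z['p'],cv2.COLOR_RGB2HSV); m=(hs[...,0]<14)&(hs[...,1]>150)&(T[...,2]<.06)&(abs(T[...,1])<.03); m[:280]=0
print('handle',np.percentile(T[m],[1,50,99],axis=0).round(4))
C=np.array([.5528,-.1767]); a=np.radians(30.1); u=np.array([np.cos(a),np.sin(a)]); w=np.array([-np.sin(a),np.cos(a)])
D=P[...,:2]-C; L=D@u; W=D@w
reg=np.zeros(L.shape,bool); reg[130:220,250:360]=1
s=reg&(P[...,2]<.03)&(abs(W)<.012)&(abs(L)<.035); print('slot inner',s.sum(),np.percentile(np.c_[L[s],W[s],P[s][:,2]],[1,50,99],axis=0).round(4))
for v in range(166,196,2):
    print(v,[(round(float(W[v,c])*1000,1),round(float(P[v,c,2])*1000)) for c in (290,306,320)],Z['p'][v,306])
v=180; print([(c,round(float(L[v,c])*1000,1),round(float(P[v,c,2])*1000),int(Z['p'][v,c,0])) for c in range(262,350,3)])
E
```

```text
242 x 0.0025 y -0.0204 0.0042 z 0.0966
248 x 0.0027 y -0.0207 0.022 z 0.0815
254 x 0.0033 y -0.0206 0.0219 z 0.0665
260 x 0.0032 y -0.0215 0.022 z 0.0554
266 x 0.0024 y -0.0214 0.022 z 0.0474
272 x 0.0021 y -0.0215 0.0219 z 0.0387
278 x 0.0022 y -0.0213 0.0219 z 0.0298
284 x 0.0025 y -0.0218 0.0218 z 0.0209
290 x 0.0028 y -0.0187 0.0187 z 0.0131
296 x 0.0027 y -0.0183 0.0181 z 0.0065
handle [[-0.004  -0.0121 -0.0328]
 [ 0.0042 -0.0002 -0.0309]
 [ 0.0068  0.0119 -0.0096]]
slot inner 390 [[-0.0239 -0.0043  0.0064]
 [-0.0007 -0.002   0.0088]
 [ 0.0241  0.0014  0.0281]]
166 [(12.3, 39), (12.2, 38), (12.2, 38)] [125 128 132]
168 [(10.8, 45), (10.8, 44), (10.8, 45)] [114 115 120]
170 [(9.0, 45), (9.0, 46), (8.9, 45)] [90 91 94]
172 [(6.9, 42), (6.9, 42), (6.8, 40)] [85 85 87]
174 [(4.8, 40), (4.7, 38), (4.8, 39)] [68 68 70]
176 [(0.3, 9), (0.2, 8), (0.3, 9)] [42 44 41]
178 [(-1.9, 8), (-1.8, 8), (-1.9, 8)] [44 45 46]
180 [(-3.8, 9), (-3.9, 8), (-3.8, 9)] [56 56 55]
182 [(-3.9, 28), (-4.1, 26), (-4.2, 26)] [72 72 74]
184 [(-4.8, 38), (-4.8, 38), (-4.7, 39)] [102 104 108]
186 [(-6.5, 40), (-
[... 187 characters left out ...]
)] [110 111 115]
194 [(-14.5, 38), (-14.5, 38), (-14.7, 37)] [125 126 131]
[(262, -44.8, 7, 148), (265, -41.4, 8, 92), (268, -34.5, 37, 135), (271, -30.5, 46, 119), (274, -27.9, 44, 71), (277, -25.5, 40, 77), (280, -23.9, 27, 68), (283, -22.8, 7, 49), (286, -19.6, 8, 55), (289, -16.5, 7, 55), (292, -13.3, 8, 51), (295, -10.1, 9, 54), (298, -7.0, 9, 54), (301, -3.9, 8, 59), (304, -0.8, 8, 56), (307, 2.3, 8, 56), (310, 5.4, 8, 60), (313, 8.6, 7, 58), (316, 11.7, 8, 55), (319, 14.8, 9, 56), (322, 18.0, 9, 54), (325, 21.1, 9, 59), (328, 24.1, 13, 86), (331, 26.3, 41, 117), (334, 29.1, 44, 113), (337, 31.9, 45, 86), (340, 35.1, 38, 86), (343, 39.9, 8, 60), (346, 42.9, 9, 53), (349, 46.7, 0, 125)]
```

```bash
python3 -m jog '[-0.144,0.096,-0.1,0,0,0,-1, -0.144,0.096,-0.2,0,0,0,-1, -0.144,0.096,-0.35,0,0,0,-1, -0.144,0.096,-0.5,0,0,0,-1, -0.144,0.096,-0.535,0,0,0,-1, -0.144,0.096,-0.535,0,0,0,-1, -0.144,0.096,-0.535,0,0,0,-1, -0.144,0.096,-0.535,0,0,0,-1]' >/dev/null;  python3 chk.py
```

```text
F [-0.34  1.06 -0.49] tcp [ 0.5545 -0.1783  0.16  ] toolz [ 0.004 -0.002 -1.   ] j [-0.45  0.35 -0.07  1.14  0.    0.6 ]
eye(nominal) [ 0.5546 -0.1784  0.1317]
```

```bash
python3 -m jog '[-0.004,0.004,0,0,0,0,-1, -0.004,0.004,0,0,0,0,-1, -0.004,0.004,0,0,0,0,-1, -0.004,0.004,0,0,0,0,-1]' >/dev/null;  python3 chk.py
python3 - <<'E'
from h import *
p,d=shot('wrist')
P=cloud('wrist'); Z=load('wrist')
C=np.array([.5528,-.1767]); a=np.radians(30.1); u=np.array([np.cos(a),np.sin(a)]); w=np.array([-np.sin(a),np.cos(a)])
D=P[...,:2]-C; L=D@u; W=D@w
for v in range(120,250,5): print(v,[(round(float(W[v,c])*1000,1),round(float(L[v,c])*1000,1),round(float(P[v,c,2])*1000)) for c in (300,320,340)])
E
```

```text
F [ 0.3   0.43 -1.06] tcp [ 0.5524 -0.1775  0.158 ] toolz [ 0.001 -0.    -1.   ] j [-0.45  0.35 -0.08  1.14  0.    0.6 ]
eye(nominal) [ 0.5524 -0.1775  0.1297]
120 [(80.7, -15.3, 0), (80.6, -0.2, 2), (80.7, 14.9, 0)]
125 [(77.1, -15.3, 0), (77.1, -0.2, 0), (77.1, 14.9, 0)]
130 [(73.5, -15.4, 1), (73.4, -0.2, 1), (73.4, 14.9, 1)]
135 [(69.8, -15.4, 1), (69.8, -0.2, 0), (69.8, 15.0, 0)]
140 [(66.2, -15.5, 0), (66.1, -0.2, 0), (66.1, 15.1, -1)]
145 [(62.5, -15.6, -1), (62.5, -0.2, 1), (62.4, 15.1, 0)]
150 [(58.8, -15.6, 0), (58.7, -0.2, 0), (58.7, 15.2, 0)]
155 [(55.0, -15.6, 0), (55.0, -0.2, 1), (55.0, 15.2, 0)]
160 [(51.3, -15.7, 1), (51.2, -0.2, 0), (51.2, 15.3, 0)]
165 [(47.5, -15.7, 1), (47.4, -0.2, 0), (47.4, 15.3, 0)]
170 [(43.6, -15.8, 0), (43.5, -0.2, -1), (43.6, 15.4, 0)]
175 [(39.8, -15.9, 0), (39.9, -0.2, 2), (39.7, 15.4, 0)]
180 [(36.0, -15.9, 2), (35.8, -0.2, -1), (35.9, 15.4, 1)]
185 [(32.9, -15.6, 9), (32.9, -0.3, 8), (32.9, 15.1, 8)]
190 [(29.1, -15.6, 8), (29.0, -0.3, 8), (29.0, 15.1, 8)]
195 [(25.2, -15.7, 8), (25.3, -0.3, 9), (25.2, 15.2, 8)]
200 [(21.9, -15.5, 12), (21.7, -0.3, 11), (21.8, 15.0, 12)]
205 [(22.0, -14.4, 36), (22.0, -0.3, 36), (22.0, 13.7, 36)]
210 [(18.9, -14.3, 39), (18.8, -0.3, 38), (18.9, 13.6, 39)]
215 [(15.6, -14.3, 40), (15.2, -0.3, 38), (15.3, 13.7, 38)]
220 [(11.6, -14.4, 38), (11.6, -0.3, 38), (11.6, 13.8, 38)]
225 [(10.1, -14.0, 47), (9.8, -0.3, 46), (9.6, 13.4, 45)]
230 [(4.5, -14.5, 38), (4.5, -0.3, 38), (4.2, 13.9, 37)]
235 [(-3.8, -15.6, 19), (-4.4, -0.3, 17), (-4.2, 15.0, 18)]
240 [(-3.8, -14.8, 34), (-4.3, -0.3, 33), (-4.1, 14.2, 34)]
245 [(1.8, -13.1, 69), (1.9, -0.4, 69), (1.2, 12.4, 66)]
```

Aligned within 1 mm. Insert.

```bash
python3 -m jog '[0.002,0.004,-0.04,0,0,0,-1, 0.002,0.004,-0.08,0,0,0,-1, 0.002,0.004,-0.12,0,0,0,-1, 0.002,0.004,-0.16,0,0,0,-1, 0.002,0.004,-0.19,0,0,0,-1, 0.002,0.004,-0.22,0,0,0,-1, 0.002,0.004,-0.22,0,0,0,-1, 0.002,0.004,-0.22,0,0,0,-1, 0.002,0.004,-0.22,0,0,0,-1]' >/dev/null;  python3 chk.py
```

```text
F [ 0.   -0.42 -0.7 ] tcp [ 0.5527 -0.1766  0.1135] toolz [ 0. -0. -1.] j [-0.45  0.38 -0.15  1.04  0.    0.6 ]
eye(nominal) [ 0.5527 -0.1766  0.0852]
```

Foot at ≈15.5 mm, no side force. Lower to the floor.

```bash
python3 -m jog '[0,0,-0.015,0,0,0,-1, 0,0,-0.027,0,0,0,-1, 0,0,-0.033,0,0,0,-1, 0,0,-0.033,0,0,0,-1]' >/dev/null;  python3 chk.py
python3 -m jog '[0,0,-0.005,0,0,0,-1, 0,0,-0.005,0,0,0,-1, 0,0,-0.005,0,0,0,-1]' >/dev/null;  python3 chk.py
```

```text
F [-0.19 -0.09 -1.17] tcp [ 0.5526 -0.1766  0.1068] toolz [ 0. -0. -1.] j [-0.45  0.39 -0.16  1.02  0.    0.6 ]
eye(nominal) [ 0.5526 -0.1766  0.0785]
F [-1.44  0.41  5.22] tcp [ 0.5528 -0.1767  0.1066] toolz [ 0.001 -0.001 -1.   ] j [-0.45  0.39 -0.16  1.02 -0.    0.6 ]
eye(nominal) [ 0.5529 -0.1767  0.0783]
```

On the floor (5 N up). Release and retreat straight up.

```bash
python3 -m jog '[0,0,0.003,0,0,0,-0.3, 0,0,0.003,0,0,0,0, 0,0,0.003,0,0,0,0.3, 0,0,0.003,0,0,0,0.3, 0,0,0.003,0,0,0,0.3, 0,0,0.003,0,0,0,0.3]';
python3 -m jog '[0,0,0.1,0,0,0,0.3, 0,0,0.2,0,0,0,0.3, 0,0,0.4,0,0,0,0.3, 0,0,0.6,0,0,0,0.3, 0.15,-0.25,0.8,0,0,0,0.3, 0.15,-0.25,0.8,0,0,0,0.3, 0.15,-0.25,0.8,0,0,0,0.3, 0.15,-0.25,0.8,0,0,0,0.3, 0.15,-0.25,0.8,0,0,0,0.3]'
python3 - <<'E'
from h import *
p,d=shot('wrist'); q,_=shot('scene'); P=cloud('wrist'); hs=cv2.cvtColor(p,cv2.COLOR_RGB2HSV)
m=(hs[...,0]<14)&(hs[...,1]>150)&(abs(P[...,0]-.553)<.05)&(abs(P[...,1]+.177)<.05)&(P[...,2]>.08)
print(m.sum(),np.percentile(P[m],[1,50,99],axis=0).round(4))
save(np.hstack([cv2.resize(p,(440,330)),q[230:560,230:590][:330,:360] if 0 else cv2.resize(q[250:450,250:460],(346,330))]),'end')
E
```

```text
clock: 14.72
tcp_pos: [0.5524, -0.1765, 0.1061]
orientation: [-0.0, 0.5, 0.866, 0.0]
wrist_force: [-0.2, 0.4, 0.1]
finger_gap: 0.0557
grip_force: 0.0
clock: 15.47
tcp_pos: [0.5819, -0.2261, 0.2652]
orientation: [-0.001, 0.5, 0.866, 0.0]
wrist_force: [0.2, 0.1, -1.3]
finger_gap: 0.0557
grip_force: 0.0
646 [[ 0.5412 -0.1852  0.1319]
 [ 0.5524 -0.1756  0.1381]
 [ 0.5646 -0.1669  0.4081]]
```

View pics/end.png

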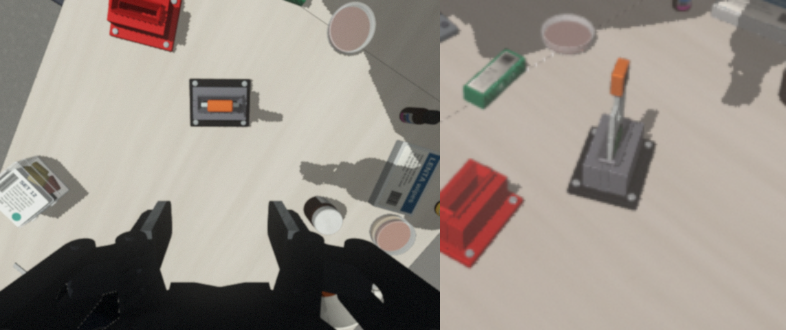

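The frame stands upright in the grey dock (handle at (219,105) in the left view). Its handle top is at z = 0.138, which puts the foot on the slot floor, and the gripper is clear.

```bash
python3 -c "
from workcell import env
print(env.hand_in())"
```

```text
the job is handed in; nothing more can be done
None
```

The polariser frame is off the hook and stands upright, released and fully home in the grey dock's slot, and I have handed the job in at about 15.5 s; I saw at most about 5 N on the hook, saw no bystander moved in the pictures, and the hand-in gave no verdict.

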